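# Move the curing lamp to the next hole over the turntable

### The job

The curing lamp has to go over the turntable with the printed part: pinch the telescoping arm's snap button flush, slide the sleeve slowly one hole towards the turntable until the button springs out fully in that hole, and let go, without forcing the button against the edge of its hole. Then press the start button on the lamp's control box fully down and release it. Leave everything else on the bench where it is.

Things in the scene. Friction and masses are not known exactly. Their poses are not given: they have to be found in the camera images.
- stand: Fixed lamp stand: a post carries a level square telescoping arm, centre line 140 mm above the bench. Origin on the bench straight below the snap button; x is level and points out of the arm's side that has the button; y runs along the arm from post to lamp; z up. Foot (110 x 80 mm) and post (163 mm high) at y = -165 mm. The steel inner tube is fixed to the post.
- sleeve: Aluminium outer tube of the arm, 32 x 32 mm square, 156 mm long. It slides on the inner tube along the stand's y, 60 mm each way, and carries the lamp on its +y end (0.36 to 0.6 kg in all). Origin at its middle on the centre line, axes as the stand's. About 3 N move it; about 8 N more are needed to run the flush button under the wall.
- mid_hole (a point): Middle one of the three holes in the sleeve's +x wall (2 mm thick), on its outer face; at the start the button is in it. Holes are 14 mm wide in a row along y, leaving the button about 1 mm of play each way. They were drilled by hand: the next hole to either side lies 40 to 56 mm off, so its place must be felt, at 20 mm/s or slower: once sprung out, the button stops the sleeve dead.
- snap: Spring snap button on the fixed inner tube: a domed steel pin, 12 mm diameter, standing out 5.5 mm through a hole in the sleeve's +x wall, 140 mm high. Origin: dome centre, 15.5 mm from the arm's centre line when out. It moves only inward (stand's -x). Not flush, it locks the sleeve; more than 18 N between it and a hole edge damages it.
- snap_tip (a point): Outermost point of the button's dome. The button gives from 3 N, is flush at about 5 N (5.5 mm in); from flush its dome runs under the wall when the sleeve is slid, and stays in until the next hole springs it out. Fingers pinching the arm from above at about 20 N, one on the button, one on the opposite wall, press it flush and hold the sleeve at once.
- lamp (a point): Centre of the window under the lamp head (70 x 60 x 24 mm, grey), 103 mm above the bench, 125 mm from the sleeve's middle along +y.
- plate (a point): Centre of the upper side of the turntable's steel plate, 76 mm diameter, 19 mm above the bench. A printed part stands on it, to 67 mm high. The turntable is fixed, near one of the two places where the lamp can stand after one hole, but up to 10 mm off it; the rinse pot is near the other.
- rinse_pot: Open steel rinse pot, 74 mm diameter, 55 mm high, fixed. Origin under its centre. The lamp must not end over this.
- control: Lamp control box, 100 x 100 x 45 mm, grey, fixed. Origin under its centre; the start button is on the middle of its top.
- start (a joint): Travel of the start button (32 mm diameter): 0 out, 6 mm fully down, which takes about 5 N; a spring brings it back.
- start_top (a point): Centre of the start button's upper face; it moves straight down when pressed.
- scraper: Loose bystander, leave it alone: spatula-like scraper lying on the bench.
- alcohol: Loose bystander, leave it alone: white bottle, 66 mm diameter, 170 mm high.
- resin_jar: Loose bystander, leave it alone: amber jar, 60 mm diameter, 70 mm high.
- wrench: Loose bystander, leave it alone: steel wrench lying on the bench.
- spare_plate: Loose bystander, leave it alone: spare black build plate, 75 x 75 mm, 38 mm high with its stud.
- cup: Loose bystander, leave it alone: white cup, 68 mm diameter, 75 mm high.
- puck: Loose bystander, leave it alone: brass disc, 44 mm diameter, 16 mm high, under the arm.
There are look-alikes about, which are no part of the job. Leave any pink look-alike of the part that bears plate alone.

How it is judged:
On the way, in this order (a step that is already met when the one before it is completed fails the run):
1. the lamp is over the turntable with the snap button sprung out in its new hole (horizontal distance between lamp and plate below 0.013 m and x of snap in the frame of stand above 0.0145 m), for 0.2 s.
2. the start button is pressed fully down (value of joint start above 0.0045 m), for 0.05 s.
At the end, for the whole second after the job is handed in: The lamp window's centre is within 13 mm of the turntable plate's centre (seen from above), the snap button stands out through the sleeve's new hole (within 1 mm of fully out), the sleeve is still and the start button is up again (all of step 1 and linear speed of sleeve below 0.005 m/s and value of joint start below 0.002 m); the robot touches nothing.
It fails at once if the snap button is forced against the edge of its hole with more than 18 N (contact force between snap and sleeve above 18 N).
It fails at once if the start button is pressed before the lamp is locked over the turntable (value of joint start above 0.0045 m and not (horizontal distance between lamp and plate below 0.013 m and x of snap in the frame of stand above 0.0145 m)).
It fails at once if one of the loose bystanders is moved more than 20 mm (distance of any of scraper, alcohol, resin_jar, wrench, spare_plate, cup, puck from where it was at the start of the episode above 0.02 m).
It also fails if it takes over 64 s, if anything falls off the work surface, if the arm or the gripper's body presses on something with over 40 N, if the wrist force passes 120 N, or if a joint passes its speed limit or range.

### The arm

A 7-joint arm with a two-finger parallel gripper is mounted at the origin on the work surface. World frame = base frame: x ahead of the robot, y to its left, z up, the work surface at z = 0. Lengths are in m, angles in rad, forces in N, time in s.
With the tool pointing down it reaches from about 0.425 to 0.925 m from the base axis. Payload 6.8 kg.
Tool frame: the origin (TCP) lies on the centre line of the jaws, within the pads' length; the fingertips stand 11 mm ahead of it and the grasp point (between the pads) lies 8 mm behind it; z points along the fingers, y is the direction in which the jaws open and shut (so a half turn about z gives the same grasp; the last joint's range is limited). The gripper opens to 85 mm and grips with 20 to 120 N. Pads are 22 mm wide; open, the fingers measure 114 mm over their backs; the gripper's body (76 mm by 85 mm) begins 54 mm behind the grasp point. The pads swing forward as they close: fully open they stand 13 mm farther back than shut.
Start: joints at [-1.217, 0.477, 0.022, 1.555, -0.011, 1.109, -0.083], TCP at [0.301, 0.604, 0.242] pointing down, gripper open.
Joint ranges: [-2.96, 2.96], [-0.34, 2.1], [-1.41, 1.46], [0.24, 2.44], [-1.37, 4.51], [0.17, 1.92], [-2.96, 2.96]. Speed limits (rad/s): [2.39, 2.39, 3.14, 3.14, 3.14, 3.14, 3.14].

### API

Orientations are given as a rotation vector (axis times angle).
In Python, from bench import r gives the robot as it stands.
- The arm moves only by the tool send_rows, never from a script. Its argument "deltas" is a list of rows, each a list of 7 numbers: the opening, from 0 (shut) to 1 (fully open), then the shift along the tool's x, y, z as a fraction of full scale, then the turn, a rotation vector about the tool's x, y, z as a fraction of full scale. In form: [[hand, x, y, z, ax, ay, az], ...]. A call has 1 to 20 rows; each row is the pose to reach, as a shift and turn from the pose commanded when the call began, along the tool's axes at that moment, turning the shorter way round; what a row does not reach only later rows make up. Full scale, the value 1, is 150 mm for a shift and 180 degrees for a turn. A row lasts 1/12 s, in which the tool goes at most 41.7 mm and 7.16 degrees, less where a joint would pass 70% of its speed; a pose out of reach is approached as far as the arm can. A call with a number of a shift or a turn outside -1 to 1 is refused whole. A call with a gripper value outside its range is refused whole. The fingers move at their own pace and stop on an object; "squeeze" is the grip in N (left out, the last holds). Time passes only in rows, so rows that repeat a pose let the fingers close. It gives the time, the measured TCP pose, the force and the opening at its end, in the units of the state.
- r.get_obs(): the state, without advancing time (a new reading comes with each control period).
- r.grab_frame(name): name is "scene" or "top" or "wrist"; returns a dict with "pixels" (480x640x3 uint8, red, green, blue), "camera_matrix" (3x3 intrinsics, pixels), "rvec" (rotation vector, rad) and "tvec" (3), from world to camera coordinates, as OpenCV has them. Camera axes: x right, y down, z forward; pixel columns grow to the right and rows downward; lengths in m; the calibration is good to about 2 mm. The wrist camera is an equidistant fisheye: a pixel r from the principal point sees the ray r / f radians off the axis. A picture is of the moment at which its call begins. There is no depth.
- r.hand_in(): hands the job in, once; it reports no verdict.
The state is a dict: "clock": time; "joints": joint angles; "qvel": joint speeds; "tau": joint torques, N m; "tcp_pos": TCP position; "orientation": TCP orientation; "contact_force": force on the tool from outside, world axes, zero at the start; "moment": the same for the moment, N m; "grip_width": finger opening in m.
Only numpy, scipy, OpenCV 4.12 (cv2) and the standard library are available. Lean on these libraries where they do the work, as an engineer would, in place of code of your own. Each camera call takes 0.05 s, during which the arm holds its last target. There are 200 camera calls.

## Working session

There is one attempt and no reset: what is moved stays moved. The work goes in short steps, Python scripts to look and compute and a tool call to move; the robot and the scene stay as the last step left them, time stands still between calls to the robot, and variables do not carry over. Pictures are saved under pics/ and viewed, about 8 in all and at most 12, crops included, and the job is handed in when it is done.

Besides the shell and the picture viewer there is one more tool, called after "Request:" as name(argument=value, ...) on one line, values as JSON. send_rows: Moves the arm, as the interface text tells. Shift numbers are shares of 150 mm and turn numbers shares of 180 degrees, none past 1 either way. Its arguments: {"type":"object","properties":{"deltas":{"type":"array","items":{"type":"array","items":{"type":"number"}}},"squeeze":{"type":"number"}},"required":["deltas"]}

```bash
mkdir -p pics; ls; cat > h.py <<'E'
from bench import r
import numpy as np, cv2, pickle
from scipy.spatial.transform import Rotation as R
def grab(n,fn):
    f=r.grab_frame(n); pickle.dump(f,open(fn+'.pkl','wb')); cv2.imwrite(f'pics/{fn}.png',np.ascontiguousarray(f['pixels'][:,:,::-1])); return f
def load(fn): return pickle.load(open(fn+'.pkl','rb'))
def ray(f,u,v):
    K=np.array(f['camera_matrix']);Rm=cv2.Rodrigues(np.array(f['rvec'],float))[0];t=np.array(f['tvec'],float).ravel()
    d=Rm.T@np.linalg.inv(K)@np.array([u,v,1.]); return -Rm.T@t,d
def atz(f,u,v,z):
    o,d=ray(f,u,v); return o+d*(z-o[2])/d[2]
def proj(f,P):
    return cv2.projectPoints(np.array(P,float).reshape(-1,1,3),np.array(f['rvec'],float),np.array(f['tvec'],float),np.array(f['camera_matrix'],float),None)[0].reshape(-1,2)
E
python3 - <<'E'
from h import *
o=r.get_obs();print(o)
for n in('scene','top'):
    f=grab(n,n+'0'); print(ray(f,320,240),f['camera_matrix'])
E
```

```text
pics
{'clock': 0.0, 'joints': array([-1.2171201 ,  0.47774049,  0.02236824,  1.55648608, -0.01146182,
        1.109303  , -0.08312157]), 'qvel': array([-4.30505427e-05,  1.75376945e-03,  1.06597695e-03, -1.43327040e-03,
       -3.39146254e-04, -4.33632132e-05,  4.88076039e-04]), 'tau': array([-5.51400117e-04, -5.96452117e+01,  1.60792306e+00, -2.81198001e+01,
        1.25671917e-02,  9.49886598e-03, -9.33218388e-06]), 'tcp_pos': array([0.30051592, 0.60375687, 0.24135162]), 'orientation': array([-7.18887646e-01, -3.05799144e+00,  2.81636111e-03]), 'contact_force': array([-0.31787818, -0.35071278, -0.09461675]), 'moment': array([ 0.00860042, -0.01883795, -0.04459546]), 'grip_width': 0.08529485819745466}
(array([1.1006867 , 0.13865134, 0.66604049]), array([-0.70504255, -0.21789046, -0.6749057 ])) [[442.997175     0.         320.96501115]
 [  0.         442.997175   243.26136858]
 [  0.           0.           1.        ]]
(array([ 0.30027162, -0.04769024,  1.16395264]), array([ 0.19376283,  0.03240176, -0.98061968])) [[561.07901328   0.         328.10560293]
 [  0.         561.07901328 240.23177418]
 [  0.           0.           1.        ]]
```

View pics/scene0.png

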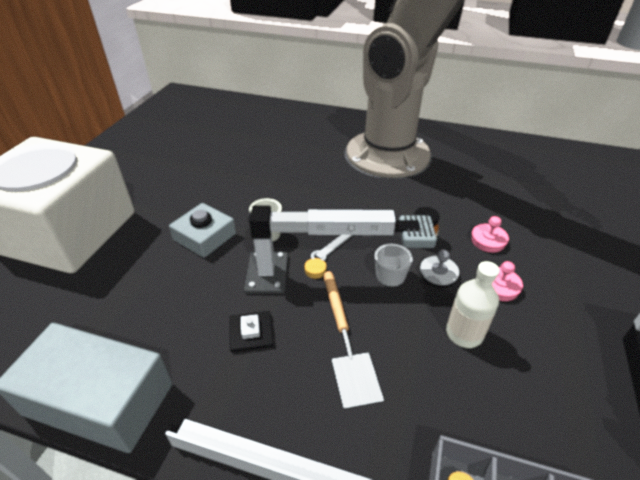

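View pics/top0.png

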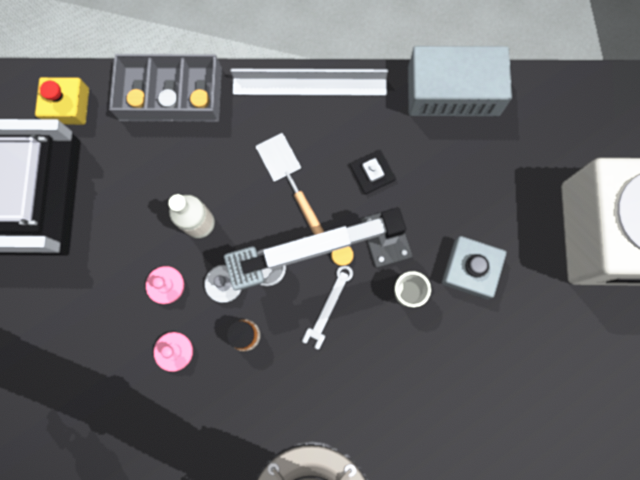

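The top view shows the post at about (393,222), the lamp at (245,267), the grey turntable at (223,284) further out, the pot at (270,270) further in, and the control box at (477,266). The scene camera sees the side with the button, so I'll zoom in there.

```bash
python3 - <<'E'
from h import *
a=cv2.imread('pics/scene0.png')[195:295,240:470]; b=cv2.imread('pics/top0.png')[200:310,195:425]
c=np.vstack([cv2.resize(x,None,fx=3.4,fy=2.7 if 0 else 2.8,interpolation=cv2.INTER_CUBIC) for x in(a,b)])
print(c.shape);cv2.imwrite('pics/z0.png',c)
E
```

```text
(588, 782, 3)
```

View pics/z0.png

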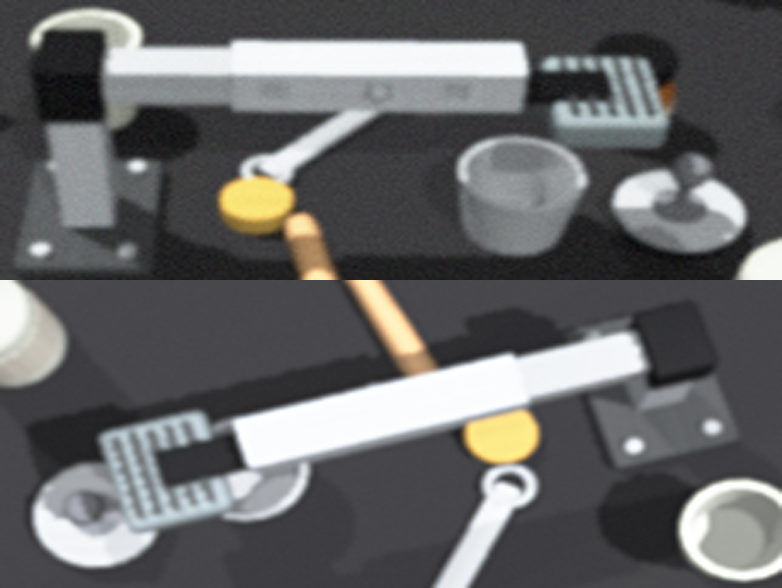

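```bash
cat > fit.py <<'E'
from h import *
from scipy.optimize import least_squares
S=load('scene0');T=load('top0')
s=lambda X,Y:(240+X/3.4,195+Y/2.8); t=lambda X,Y:(195+X/3.4,200+(Y-280)/2.8)
# stand coords of sleeve (mid at y=m), z
obs=[(S,s(377,92),(.021,'b',.14)),
 (S,s(232,42),(-.016,-.078,.156)),(S,s(231,103),(.016,-.078,.124)),(S,s(526,112),(.016,.078,.124)),(S,s(517,43),(-.016,.078,.156)),
 (T,t(235,421),(.016,.078,.156)),(T,t(247,467),(-.016,.078,.156)),(T,t(516,354),(.016,-.078,.156)),(T,t(531,400),(-.016,-.078,.156))]
def world(p,q):
    x,y,a,m=p; lx,ly,z=q
    ly=0 if ly=='b' else ly+m
    return [x+np.cos(a)*lx-np.sin(a)*ly, y+np.sin(a)*lx+np.cos(a)*ly, z]
res=lambda p:np.concatenate([proj(f,world(p,q))[0]-uv for f,uv,q in obs])
p=least_squares(res,[.5,.1,.2,0],loss='soft_l1').x
print('stand x y yaw m',p); print(res(p).reshape(-1,2).round(1))
x,y,a,m=p
# holes
for X in(274,377,457):
    o,d=ray(S,*s(X,92)); n=np.array([np.cos(a),np.sin(a),0]); k=((np.array([x,y,0])-o)@n+.016)/(d@n); w=o+k*d-[x,y,0]
    print('hole ly',-np.sin(a)*w[0]+np.cos(a)*w[1],w[2])
loc=lambda w:(np.cos(a)*(w[0]-x)+np.sin(a)*(w[1]-y),-np.sin(a)*(w[0]-x)+np.cos(a)*(w[1]-y))
print('lamp now',world(p,(0,.125,.103)))
for n,w in [('plateT',atz(T,*t(95,513),.019)),('plateS',atz(S,*s(679,212),.019)),('potT',atz(T,*t(250,475),.055)),('potS',atz(S,*s(521,165),.055)),('puckT',atz(T,*t(502,434),.016)),
 ('startT',atz(T,478,265,.055)),('startS',atz(S,201,215,.055)),('lampheadT',atz(T,*t(165,470),.127)),('bottle',atz(T,180,203,.17)),('cup',atz(T,412,289,.075)),('jar',atz(T,244,335,.07))]: print(n,w.round(4),'local',np.round(loc(w),4))
E
python3 fit.py
```

```text
stand x y yaw m [4.87081055e-01 7.56775009e-03 2.90287179e-01 4.10610155e-04]
[[-0.   1.5]
 [ 0.2 -0.8]
 [ 0.2  1.9]
 [-1.7 -0.5]
 [ 1.  -0.3]
 [ 0.2 -0.3]
 [ 1.1 -0.1]
 [-0.6  0.3]
 [-0.1  0.3]]
hole ly -0.05478913148178124 0.1385594241417838
hole ly 0.00024936964875044154 0.13924306344445236
hole ly 0.04292940833879357 0.1397731969199032
lamp now [np.float64(0.4511851023666854), np.float64(0.12773139559551025), 0.103]
plateT [0.4344 0.1885 0.019 ] local [0.0014 0.1884]
plateS [0.44   0.1872 0.019 ] local [0.0063 0.1856]
potT [0.4582 0.091  0.055 ] local [-0.0037  0.0882]
potS [0.4579 0.0917 0.055 ] local [-0.0039  0.089 ]
puckT [ 0.4957 -0.0572  0.016 ] local [-0.0102 -0.0645]
startT [ 0.4711 -0.3261  0.055 ] local [-0.1108 -0.3151]
startS [ 0.463  -0.3293  0.055 ] local [-0.1195 -0.3159]
lampheadT [0.451  0.1289 0.127 ] local [1.000e-04 1.266e-01]
bottle [0.564  0.2435 0.17  ] local [0.1413 0.204 ]
cup [ 0.4199 -0.1916  0.075 ] local [-0.1214 -0.1716]
jar [0.3286 0.1325 0.07  ] local [-0.1161  0.1651]
```

```bash
cat > to.py <<'E'
from h import *
import sys
# target world x y z; tool: z down, tool y along +-stand x (yaw .290)
def go(P,yaw=.2903,flip=None):
    o=r.get_obs();C=R.from_rotvec(o['orientation']);best=None
    for s in(1,-1):
        ty=s*np.array([np.cos(yaw),np.sin(yaw),0]);tz=np.array([0,0,-1.]);tx=np.cross(ty,tz)
        D=C.inv()*R.from_matrix(np.c_[tx,ty,tz]); v=D.as_rotvec()
        if best is None or np.linalg.norm(v)<np.linalg.norm(best): best=v
    d=C.inv().apply(np.array(P)-o['tcp_pos'])
    print('shift',(d/.15).round(4),'turn',(best/np.pi).round(4),'tcp',o['tcp_pos'].round(4),'F',o['contact_force'].round(1),'w',o['grip_width'].round(4),'t',o['clock'])
    print('axes',C.as_matrix().round(3).tolist(),'q',o['joints'].round(2))
if __name__=='__main__': go([float(v) for v in sys.argv[1:4]])
E
python3 to.py .487 .0076 .24
```

```text
Traceback (most recent call last):
  File "to.py", line 13, in <module>
    if __name__=='__main__': go([float(v) for v in sys.argv[1:4]])
                             ~~^^^^^^^^^^^^^^^^^^^^^^^^^^^^^^^^^^^
  File "to.py", line 11, in go
    print('shift',(d/.15).round(4),'turn',(best/np.pi).round(4),'tcp',o['tcp_pos'].round(4),'F',o['contact_force'].round(1),'w',o['grip_width'].round(4),'t',o['clock'])
                                                                                                                                ^^^^^^^^^^^^^^^^^^^^^
AttributeError: 'float' object has no attribute 'round'
```

```bash
sed -i "s/o\['grip_width'\].round(4)/round(o['grip_width'],4)/" to.py; python3 to.py .487 .0076 .24
```

```text
shift [-2.8838 -3.0047  0.0148] turn [-0.0005  0.0003  0.2606] tcp [0.3005 0.6038 0.2414] F [0.3 0.2 0.4] w 0.0851 t 0.1
axes [[-0.895, 0.446, -0.001], [0.446, 0.895, -0.002], [-0.0, -0.002, -1.0]] q [-1.22  0.48  0.02  1.56 -0.01  1.11 -0.08]
```

Request:
send_rows(deltas=[[1,-0.19,-0.2,0,0,0,0],[1,-0.38,-0.4,0,0,0,0],[1,-0.57,-0.6,0,0,0,0],[1,-0.76,-0.8,0,0,0,0],[1,-0.96,-1,0,0,0,0],[1,-0.96,-1,0,0,0,0]], squeeze=20)

```text
clock: 0.6
tcp_pos: [0.3667, 0.3967, 0.2419]
orientation: [0.735, 3.053, -0.008]
contact_force: [0.7, 0.3, -0.1]
grip_width: 0.0851
```

Request:
send_rows(deltas=[[1,-0.19,-0.2,0,0,0,0],[1,-0.38,-0.4,0,0,0,0],[1,-0.57,-0.6,0,0,0,0],[1,-0.76,-0.8,0,0,0,0],[1,-0.96,-1,0,0,0,0],[1,-0.96,-1,0,0,0,0]])

```text
clock: 1.1
tcp_pos: [0.427, 0.199, 0.2422]
orientation: [0.736, 3.053, -0.005]
contact_force: [-0.4, -0.1, -0.7]
grip_width: 0.0853
```

```bash
python3 to.py .487 .0076 .23
```

```text
shift [-0.937  -0.954   0.0852] turn [-0.0006  0.0008  0.2571] tcp [0.427  0.199  0.2422] F [-0.4 -0.1 -0.7] w 0.0853 t 1.1
axes [[-0.89, 0.455, 0.0], [0.455, 0.89, -0.003], [-0.002, -0.003, -1.0]] q [-0.74  0.14  0.19  2.04 -0.03  0.97  0.56]
```

Request:
send_rows(deltas=[[1,-0.15,-0.16,0,0,0,0.035],[1,-0.31,-0.32,0,0,0,0.07],[1,-0.47,-0.48,0.02,0,0,0.105],[1,-0.63,-0.64,0.04,0,0,0.14],[1,-0.78,-0.8,0.06,0,0,0.175],[1,-0.937,-0.954,0.085,0,0,0.21],[1,-0.937,-0.954,0.085,0,0,0.24],[1,-0.937,-0.954,0.085,0,0,0.257],[1,-0.937,-0.954,0.085,0,0,0.257]])

```text
clock: 1.85
tcp_pos: [0.487, 0.0164, 0.2292]
orientation: [-1.866, -2.527, 0.001]
contact_force: [0.3, -0.3, -0.4]
grip_width: 0.0856
```

```bash
python3 to.py .487 .0076 .131; python3 - <<'E'
from h import *
f=grab('wrist','w1'); print(f['camera_matrix'],f['rvec'],f['tvec'])
E
```

```text
shift [-0.0559 -0.0165  0.655 ] turn [-0.0002  0.      0.0026] tcp [0.487  0.0164 0.2292] F [ 0.3 -0.3 -0.4] w 0.0856 t 1.85
axes [[-0.294, 0.956, -0.001], [0.956, 0.294, -0.0], [-0.0, -0.001, -1.0]] q [-0.54  0.19  0.43  2.03 -0.09  0.95  0.24]
[[371.64829954   0.         326.71604022]
 [  0.         371.64829954 241.27743884]
 [  0.           0.           1.        ]] [-2.79524073 -0.42090935 -0.06581368] [-0.47071438 -0.15735544  0.32887689]
```

View pics/w1.png

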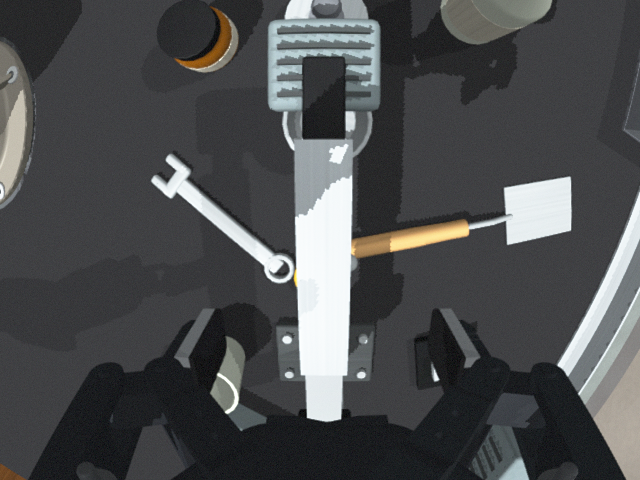

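The wrist view shows the arm centred between the jaws, with the sleeve from row 140 to row 375 and the button bulging on the right at about (353,265). I'll check this against the fit.

```bash
cat >> h.py <<'E'
def fray(f,u,v):
    K=f['camera_matrix'];dx,dy=u-K[0][2],v-K[1][2];rr=np.hypot(dx,dy);th=rr/K[0][0]
    c=np.array([np.sin(th)*dx/rr,np.sin(th)*dy/rr,np.cos(th)]);Rm=cv2.Rodrigues(np.array(f['rvec'],float))[0]
    return -Rm.T@np.ravel(f['tvec']),Rm.T@c
def fz(f,u,v,z):
    o,d=fray(f,u,v);return o+d*(z-o[2])/d[2]
def loc(w,x=.48708,y=.00757,a=.2903): return np.round([np.cos(a)*(w[0]-x)+np.sin(a)*(w[1]-y),-np.sin(a)*(w[0]-x)+np.cos(a)*(w[1]-y)],4)
E
python3 - <<'E'
from h import *
f=load('w1')
for n,u,v,z in[('btn',355,265,.14),('L0',295,140,.156),('R0',352,140,.156),('L1',300,375,.156),('R1',347,375,.156)]: print(n,loc(fz(f,u,v,z)))
E
python3 to.py .487 .0076 .131
```

```text
btn [0.0213 0.0008]
L0 [-0.0149  0.0801]
R0 [0.0163 0.0803]
L1 [-0.0148 -0.0759]
R1 [ 0.0179 -0.0756]
shift [-0.0595 -0.0177  0.6554] turn [-0.0002 -0.      0.0039] tcp [0.4869 0.0169 0.2293] F [-0.1  0.4  0.1] w 0.0859 t 1.9
axes [[-0.298, 0.955, -0.001], [0.955, 0.298, -0.0], [0.0, -0.001, -1.0]] q [-0.54  0.18  0.43  2.03 -0.09  0.95  0.24]
```

Request:
send_rows(deltas=[[1,-0.03,-0.01,0.1,0,0,0.0035],[1,-0.053,-0.012,0.22,0,0,0.0035],[1,-0.053,-0.012,0.33,0,0,0.0035],[1,-0.053,-0.012,0.33,0,0,0.0035]])

```text
clock: 2.23
tcp_pos: [0.4856, 0.009, 0.1775]
orientation: [-1.871, -2.52, 0.006]
contact_force: [-1.2, 0.2, -0.2]
grip_width: 0.0853
```

```bash
python3 to.py .4875 .0086 .131
```

```text
shift [-0.0064  0.013   0.3098] turn [-0.0016 -0.0001  0.001 ] tcp [0.4856 0.009  0.1775] F [-1.2  0.2 -0.2] w 0.0853 t 2.2333
axes [[-0.289, 0.957, -0.005], [0.957, 0.289, -0.001], [0.0, -0.005, -1.0]] q [-0.51  0.26  0.42  2.08 -0.14  0.83  0.29]
```

Well aligned. I'll descend and settle with the gripper still open.

Request:
send_rows(deltas=[[1,-0.003,0.006,0.1,0,0,0],[1,-0.006,0.01,0.2,0,0,0],[1,-0.006,0.01,0.31,0,0,0],[1,-0.006,0.01,0.31,0,0,0],[1,-0.006,0.01,0.31,0,0,0]])

```text
clock: 2.65
tcp_pos: [0.4891, 0.0085, 0.1338]
orientation: [-1.874, -2.52, 0.001]
contact_force: [-0.5, 0.3, 0.6]
grip_width: 0.0854
```

```bash
python3 to.py .4875 .0086 .131
```

```text
shift [ 0.0035 -0.0103  0.0185] turn [-0.0004 -0.0001  0.0006] tcp [0.4891 0.0085 0.1338] F [-0.5  0.3  0.6] w 0.0854 t 2.65
axes [[-0.288, 0.958, -0.001], [0.958, 0.288, -0.0], [0.0, -0.001, -1.0]] q [-0.48  0.34  0.4   2.11 -0.19  0.73  0.34]
```

Request:
send_rows(deltas=[[0.6,0.003,-0.008,0.01,0,0,0],[0.5,0.003,-0.008,0.01,0,0,0],[0.5,0.003,-0.008,0.01,0,0,0],[0.5,0.003,-0.008,0.01,0,0,0],[0.5,0.003,-0.008,0.01,0,0,0]], squeeze=20)

```text
clock: 3.07
tcp_pos: [0.4883, 0.0083, 0.1325]
orientation: [1.876, 2.519, 0.001]
contact_force: [-0.7, -0.8, 0.3]
grip_width: 0.0426
```

Request:
send_rows(deltas=[[0.4,0,0,0,0,0,0],[0.3,0,0,0,0,0,0],[0.2,0,0,0,0,0,0],[0,0,0,0,0,0,0],[0,0,0,0,0,0,0],[0,0,0,0,0,0,0],[0,0,0,0,0,0,0]], squeeze=20)

```text
clock: 3.65
tcp_pos: [0.4873, 0.0079, 0.1325]
orientation: [-1.875, -2.519, 0.001]
contact_force: [-4.6, -1.9, 9.9]
grip_width: 0.0316
```

```bash
python3 to.py .4875 .0086 .131; python3 -c "
from h import *
f=grab('scene','s2');cv2.imwrite('pics/s2c.png',cv2.resize(cv2.imread('pics/s2.png')[170:300,250:460],None,fx=3.5,fy=3.5,interpolation=cv2.INTER_CUBIC))"
```

```text
shift [0.0041 0.0023 0.0103] turn [-0.0005 -0.0002  0.0002] tcp [0.4873 0.0079 0.1325] F [-4.6 -1.9  9.9] w 0.0316 t 3.65
axes [[-0.287, 0.958, -0.002], [0.958, 0.287, 0.0], [0.001, -0.001, -1.0]] q [-0.48  0.34  0.4   2.12 -0.19  0.72  0.34]
```

View pics/s2c.png

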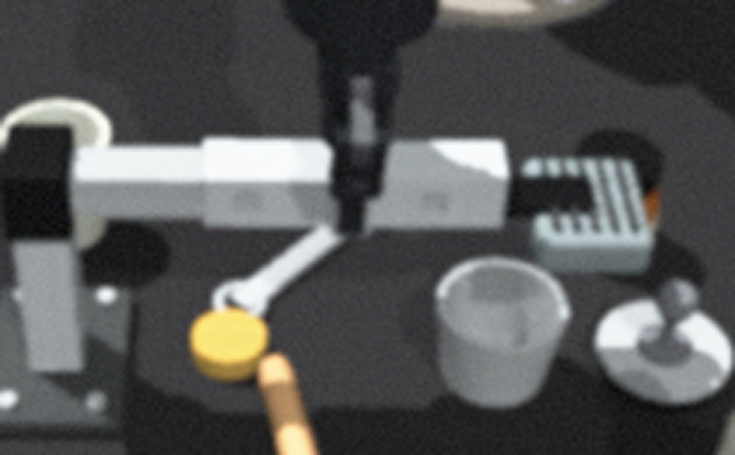

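Grip width is 31.6 mm, so the button is pinched flush. I'll start the slow slide of about 14 mm/s.

Request:
send_rows(deltas=[[0,0.008,0,0,0,0,0],[0,0.016,0,0,0,0,0],[0,0.024,0,0,0,0,0],[0,0.032,0,0,0,0,0]])

```text
clock: 4.03
tcp_pos: [0.4865, 0.0107, 0.1326]
orientation: [1.877, 2.518, -0.003]
contact_force: [-1.0, -8.0, 7.5]
grip_width: 0.0322
```

```bash
cat > st.py <<'E'
from h import *
o=r.get_obs();print('t',o['clock'],'loc',loc(o['tcp_pos']),'z',o['tcp_pos'][2].round(4),'Floc',loc(o['contact_force'][:2],0,0).round(1),'Fz',o['contact_force'][2].round(1),'M',o['moment'].round(2),'w',round(o['grip_width'],4))
E
python3 st.py
```

```text
t 4.0333 loc [0.0003 0.0031] z 0.1326 Floc [-3.3 -7.4] Fz 7.5 M [-1.52  0.49  0.35] w 0.0322
```

Request:
send_rows(deltas=[[0,0.008,0,0,0,0,0],[0,0.016,0,0,0,0,0],[0,0.024,0,0,0,0,0],[0,0.032,0,0,0,0,0]])

```text
clock: 4.37
tcp_pos: [0.4858, 0.013, 0.1326]
orientation: [1.877, 2.514, -0.004]
contact_force: [0.7, -12.2, 4.1]
grip_width: 0.032
```

```bash
python3 st.py
```

```text
t 4.3667 loc [0.0003 0.0056] z 0.1326 Floc [ -2.9 -11.9] Fz 4.1 M [-2.26  0.14  0.44] w 0.032
```

Request:
send_rows(deltas=[[0,0.008,0,0,0,0,0],[0,0.016,0,0,0,0,0],[0,0.024,0,0,0,0,0],[0,0.032,0,0,0,0,0],[0,0.04,0,0,0,0,0]])

```text
clock: 4.78
tcp_pos: [0.4834, 0.0209, 0.1325]
orientation: [1.877, 2.518, -0.003]
contact_force: [-2.6, -6.1, 7.0]
grip_width: 0.0318
```

```bash
python3 st.py; python3 -c "
from h import *
f=grab('wrist','w3');cv2.imwrite('pics/w3c.png',f['pixels'][60:460,150:500,::-1])"
```

```text
t 4.7833 loc [0.0003 0.0138] z 0.1325 Floc [-4.2 -5.1] Fz 7.0 M [-1.28  0.5   0.25] w 0.0318
```

View pics/w3c.png

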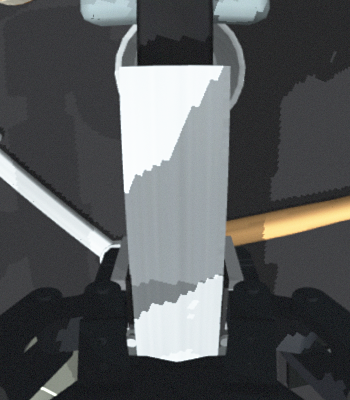

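```bash
python3 -c "
from h import *
f=load('w3');print(loc(fz(f,270,126,.156)),loc(fz(f,380,126,.156)))"
```

```text
[-0.0153  0.0942] [0.0164 0.0942]
```

Request:
send_rows(deltas=[[0,0.008,0,0,0,0,0],[0,0.016,0,0,0,0,0],[0,0.024,0,0,0,0,0],[0,0.032,0,0,0,0,0],[0,0.04,0,0,0,0,0],[0,0.048,0,0,0,0,0],[0,0.056,0,0,0,0,0],[0,0.064,0,0,0,0,0],[0,0.072,0,0,0,0,0],[0,0.08,0,0,0,0,0],[0,0.088,0,0,0,0,0],[0,0.096,0,0,0,0,0],[0,0.104,0,0,0,0,0],[0,0.112,0,0,0,0,0],[0,0.12,0,0,0,0,0],[0,0.128,0,0,0,0,0],[0,0.136,0,0,0,0,0],[0,0.144,0,0,0,0,0]])

```text
clock: 6.33
tcp_pos: [0.477, 0.0416, 0.1325]
orientation: [1.877, 2.518, -0.003]
contact_force: [-2.0, -7.7, 8.5]
grip_width: 0.0317
```

```bash
python3 st.py
```

```text
t 6.3333 loc [0.0001 0.0355] z 0.1325 Floc [-4.1 -6.8] Fz 8.5 M [-1.43  0.58  0.27] w 0.0317
```

Request:
send_rows(deltas=[[0,0.007,0,0,0,0,0],[0,0.014,0,0,0,0,0],[0,0.021,0,0,0,0,0],[0,0.028,0,0,0,0,0],[0,0.035,0,0,0,0,0]])

```text
clock: 6.75
tcp_pos: [0.4755, 0.0466, 0.1325]
orientation: [1.878, 2.518, -0.003]
contact_force: [-3.0, -7.4, 9.0]
grip_width: 0.0316
```

Request:
send_rows(deltas=[[0,0.006,0,0,0,0,0],[0,0.012,0,0,0,0,0],[0,0.018,0,0,0,0,0]])

```text
clock: 7.0
tcp_pos: [0.4747, 0.0492, 0.1325]
orientation: [1.878, 2.518, -0.003]
contact_force: [-3.6, -6.6, 9.6]
grip_width: 0.0314
```

```bash
python3 st.py
```

```text
t 7.0 loc [0.0001 0.0434] z 0.1325 Floc [-5.3 -5.3] Fz 9.6 M [-1.28  0.64  0.28] w 0.0314
```

Request:
send_rows(deltas=[[0,0.006,0,0,0,0,0],[0,0.012,0,0,0,0,0],[0,0.018,0,0,0,0,0],[0,0.024,0,0,0,0,0]])

```text
clock: 7.33
tcp_pos: [0.4737, 0.0527, 0.1325]
orientation: [1.878, 2.518, -0.003]
contact_force: [-3.7, -6.5, 9.2]
grip_width: 0.0319
```

```bash
python3 st.py
```

```text
t 7.3333 loc [0.0001 0.0471] z 0.1325 Floc [-5.4 -5.2] Fz 9.2 M [-1.2   0.66  0.26] w 0.0319
```

Request:
send_rows(deltas=[[0,0.006,0,0,0,0,0],[0,0.012,0,0,0,0,0],[0,0.018,0,0,0,0,0]])

```text
clock: 7.58
tcp_pos: [0.4727, 0.0558, 0.1325]
orientation: [-1.877, -2.519, 0.003]
contact_force: [-4.1, -4.6, 10.5]
grip_width: 0.032
```

```bash
python3 st.py
```

```text
t 7.5833 loc [0.     0.0504] z 0.1325 Floc [-5.3 -3.2] Fz 10.5 M [-1.01  0.82  0.28] w 0.032
```

Request:
send_rows(deltas=[[0,0.005,0,0,0,0,0],[0,0.01,0,0,0,0,0]])

```text
clock: 7.75
tcp_pos: [0.4721, 0.0579, 0.1325]
orientation: [-1.876, -2.518, 0.003]
contact_force: [-5.6, -2.0, 12.0]
grip_width: 0.0316
```

```bash
python3 st.py
```

```text
t 7.75 loc [0.     0.0525] z 0.1325 Floc [-6.  -0.3] Fz 12.0 M [-0.54  0.97  0.15] w 0.0316
```

Request:
send_rows(deltas=[[0,0.004,0,0,0,0,0],[0,0.004,0,0,0,0,0]])

```text
clock: 7.92
tcp_pos: [0.4717, 0.0592, 0.1325]
orientation: [-1.875, -2.518, 0.002]
contact_force: [-6.7, -0.2, 11.0]
grip_width: 0.0319
```

```bash
python3 st.py; python3 -c "
from h import *
f=grab('wrist','w4');c=f['pixels'][60:460,150:500,::-1]
g=grab('scene','s4')['pixels'][190:270,290:400,::-1]
g=cv2.resize(g,(550,400),interpolation=cv2.INTER_CUBIC)[:,:450];cv2.imwrite('pics/c4.png',np.hstack([c,g]))"
```

```text
t 7.9167 loc [-0.      0.0538] z 0.1325 Floc [-6.5  1.7] Fz 11.0 M [-0.32  1.02  0.06] w 0.0319
```

View pics/c4.png

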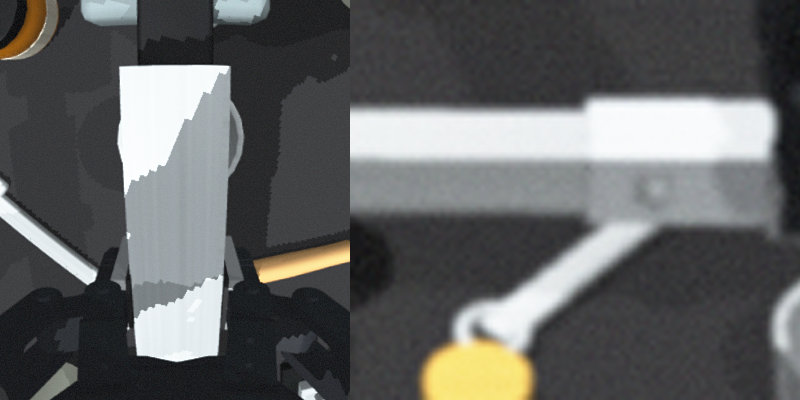

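The hole is now at scene pixel (351,228), right on the button's original pixel, and the drag has vanished. I'll nudge on in small steps to feel for the stop.

Request:
send_rows(deltas=[[0,0.004,0,0,0,0,0],[0,0.004,0,0,0,0,0],[0,0.004,0,0,0,0,0]])

```text
clock: 8.27
tcp_pos: [0.4716, 0.0594, 0.1325]
orientation: [-1.876, -2.518, 0.002]
contact_force: [-5.7, -1.6, 11.4]
grip_width: 0.0317
```

```bash
python3 st.py
```

```text
t 8.2667 loc [-0.      0.0541] z 0.1325 Floc [-6.   0.1] Fz 11.4 M [-0.46  0.96  0.13] w 0.0317
```

Request:
send_rows(deltas=[[0,0.003,0,0,0,0,0],[0,0.006,0,0,0,0,0],[0,0.006,0,0,0,0,0]])

```text
clock: 8.52
tcp_pos: [0.4714, 0.0598, 0.1325]
orientation: [-1.876, -2.519, 0.003]
contact_force: [-4.2, -4.5, 10.0]
grip_width: 0.0319
```

```bash
python3 st.py
```

```text
t 8.5167 loc [-0.      0.0545] z 0.1325 Floc [-5.4 -3.1] Fz 10.0 M [-0.78  0.87  0.15] w 0.0319
```

Request:
send_rows(deltas=[[0,0.003,0,0,0,0,0],[0,0.006,0,0,0,0,0],[0,0.006,0,0,0,0,0]])

```text
clock: 8.77
tcp_pos: [0.4712, 0.0606, 0.1325]
orientation: [-1.876, -2.519, 0.003]
contact_force: [-5.7, -3.9, 10.6]
grip_width: 0.0319
```

```bash
python3 st.py
```

```text
t 8.7667 loc [0.     0.0553] z 0.1325 Floc [-6.6 -2.1] Fz 10.6 M [-0.82  0.86  0.22] w 0.0319
```

Request:
send_rows(deltas=[[0,0.003,0,0,0,0,0],[0,0.006,0,0,0,0,0],[0,0.006,0,0,0,0,0]])

```text
clock: 9.02
tcp_pos: [0.471, 0.0614, 0.1325]
orientation: [-1.876, -2.519, 0.003]
contact_force: [-5.7, -3.9, 11.2]
grip_width: 0.0317
```

```bash
python3 st.py;  python3 -c "
from h import *
g=grab('scene','s5')['pixels'][190:270,290:400,::-1]
a=cv2.resize(g,(770,560),interpolation=cv2.INTER_CUBIC)[150:330,220:620]
b=cv2.resize(load('scene0')['pixels'][190:270,290:400,::-1],(770,560),interpolation=cv2.INTER_CUBIC)[150:330,220:620]
c=load('s4')['pixels'][190:270,290:400,::-1];c=cv2.resize(c,(770,560),interpolation=cv2.INTER_CUBIC)[150:330,220:620]
cv2.imwrite('pics/c5.png',np.vstack([b,c,a]))"
```

```text
t 9.0167 loc [-0.      0.0562] z 0.1325 Floc [-6.6 -2.1] Fz 11.2 M [-0.78  0.88  0.22] w 0.0317
```

View pics/c5.png

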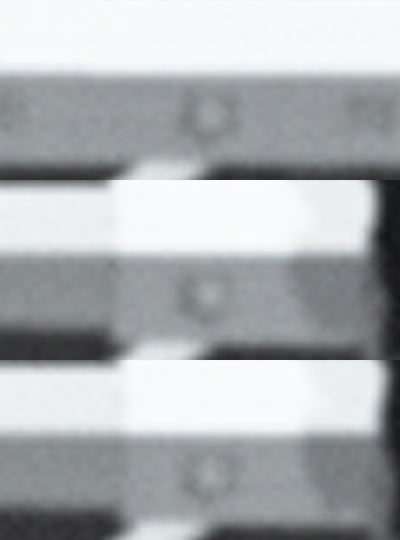

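The button sits centred in its ring at the new hole, just as it did at the start. I'll make one more small step to feel the stop.

Request:
send_rows(deltas=[[0,0.003,0,0,0,0,0],[0,0.005,0,0,0,0,0],[0,0.005,0,0,0,0,0]])

```text
clock: 9.32
tcp_pos: [0.4708, 0.0618, 0.1325]
orientation: [-1.877, -2.519, 0.003]
contact_force: [-4.1, -5.6, 9.5]
grip_width: 0.032
```

```bash
python3 st.py
```

```text
t 9.3167 loc [-0.      0.0566] z 0.1325 Floc [-5.5 -4.2] Fz 9.5 M [-1.03  0.82  0.23] w 0.032
```

Request:
send_rows(deltas=[[0,0.003,0,0,0,0,0],[0,0.006,0,0,0,0,0],[0,0.006,0,0,0,0,0]])

```text
clock: 9.57
tcp_pos: [0.4708, 0.062, 0.1325]
orientation: [1.878, 2.518, -0.004]
contact_force: [-3.3, -8.0, 9.5]
grip_width: 0.0317
```

```bash
python3 st.py
```

```text
t 9.5667 loc [-0.      0.0568] z 0.1325 Floc [-5.5 -6.7] Fz 9.5 M [-1.4   0.66  0.27] w 0.0317
```

Force rises without motion, so the button has stopped the sleeve. I'll unload, then release.

Request:
send_rows(deltas=[[0,-0.006,0,0,0,0,0],[0,-0.013,0,0,0,0,0],[0,-0.013,0,0,0,0,0]])

```text
clock: 9.82
tcp_pos: [0.4709, 0.0617, 0.1325]
orientation: [-1.876, -2.518, 0.002]
contact_force: [-5.9, -2.4, 10.9]
grip_width: 0.0318
```

```bash
python3 st.py
```

```text
t 9.8167 loc [-0.      0.0565] z 0.1325 Floc [-6.3 -0.7] Fz 10.9 M [-0.51  1.    0.13] w 0.0318
```

Request:
send_rows(deltas=[[0.5,0,0,0,0,0,0],[0.7,0,0,0,0,0,0],[0.9,0,0,0,0,0,0],[0.95,0,0,0,0,0,0],[0.95,0,0,0,0,0,0],[0.95,0,0,0,0,0,0]])

```text
clock: 10.32
tcp_pos: [0.4718, 0.0624, 0.132]
orientation: [-1.876, -2.52, 0.0]
contact_force: [-0.4, -0.5, -0.0]
grip_width: 0.0812
```

Request:
send_rows(deltas=[[0.95,0,0,-0.1,0,0,0],[0.95,0,0,-0.3,0,0,0],[0.95,0,0,-0.5,0,0,0],[0.95,0,0,-0.7,0,0,0],[0.95,0,0,-0.8,0,0,0],[0.95,0,0,-0.8,0,0,0]])

```text
clock: 10.82
tcp_pos: [0.474, 0.0628, 0.2556]
orientation: [1.875, 2.517, 0.009]
contact_force: [0.6, -0.2, -0.4]
grip_width: 0.081
```

```bash
python3 st.py;  python3 -c "
from h import *
f=grab('wrist','w6')['pixels'][40:440,180:480,::-1]
g=grab('scene','s6')['pixels']
t=grab('top','t6')['pixels'][180:310,180:330,::-1]
a=cv2.resize(g[210:245,310:390,::-1],None,fx=6,fy=6,interpolation=cv2.INTER_CUBIC)[:200,:480]
b=cv2.resize(t,None,fx=2.6,fy=2.6,interpolation=cv2.INTER_CUBIC)
c=np.zeros((560,790,3),np.uint8);c[:400,:300]=f;c[:200,300:780]=a;c[200:200+b.shape[0],300:300+b.shape[1]]=b;print(b.shape)
cv2.imwrite('pics/c6.png',c)"
```

```text
t 10.8167 loc [0.0033 0.0566] z 0.2556 Floc [ 0.5 -0.3] Fz -0.4 M [ 0.01 -0.03 -0.03] w 0.081
(338, 390, 3)
```

View pics/c6.png

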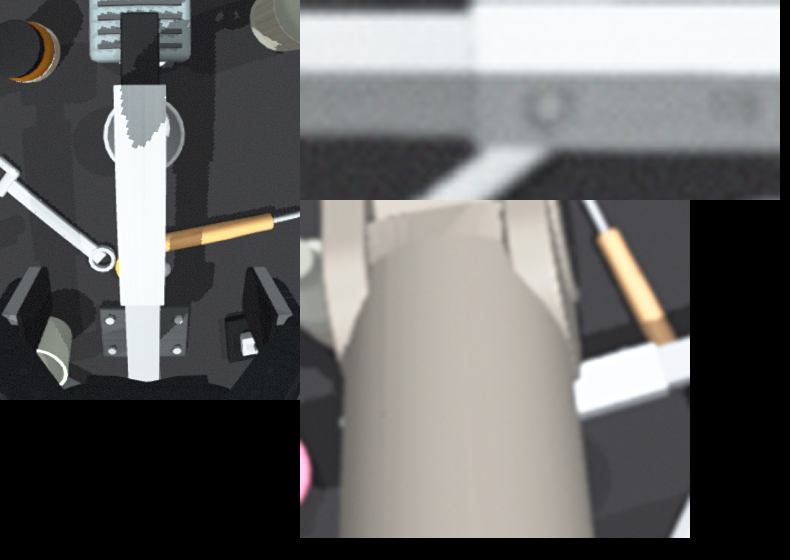

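```bash
python3 -c "
from h import *
f=load('w6')
for u,v,z in[(294,125,.156),(346,125,.156),(300,345,.156),(343,345,.156),(350,308,.14)]: print(loc(fz(f,u,v,z)))
print(r.get_obs()['joints'].round(2))
S=load('scene0');T=load('top0')
for z in (.047,.052,.057,.062): print(z,atz(T,478,264.5,z).round(4),atz(S,201,214.5,z).round(4))
"
python3 to.py .467 -.328 .255
python3 - <<'E'
from h import *
a=cv2.resize(cv2.imread('pics/top0.png')[225:310,435:520],None,fx=4.5,fy=4.5,interpolation=cv2.INTER_CUBIC)
b=cv2.resize(cv2.imread('pics/scene0.png')[195:265,160:245],None,fx=4.5,fy=4.5,interpolation=cv2.INTER_CUBIC)
c=np.zeros((385,790,3),np.uint8);c[:a.shape[0],:382]=a[:,:382];c[:b.shape[0],400:782]=b[:,:382];cv2.imwrite('pics/c7.png',c)
E
```

```text
[-0.0155  0.1367]
[0.0164 0.1366]
[-0.0152 -0.0196]
[ 0.0168 -0.0196]
[0.0223 0.0033]
[-0.65  0.13  0.43  2.03 -0.07  0.99  0.1 ]
0.047 [ 0.4733 -0.3281  0.047 ] [ 0.4531 -0.3363  0.047 ]
0.052 [ 0.4726 -0.3269  0.052 ] [ 0.4583 -0.3325  0.052 ]
0.057 [ 0.4718 -0.3256  0.057 ] [ 0.4636 -0.3286  0.057 ]
0.062 [ 0.471  -0.3244  0.062 ] [ 0.4688 -0.3248  0.062 ]
shift [-2.4853 -0.7737 -0.0244] turn [-0.0003 -0.      0.0002] tcp [0.4713 0.0624 0.2513] F [ 0.2 -0.9  0.9] w 0.0809 t 10.9667
axes [[-0.287, 0.958, -0.001], [0.958, 0.287, -0.0], [0.0, -0.001, -1.0]] q [-0.65  0.13  0.43  2.03 -0.07  0.99  0.1 ]
```

View pics/c7.png

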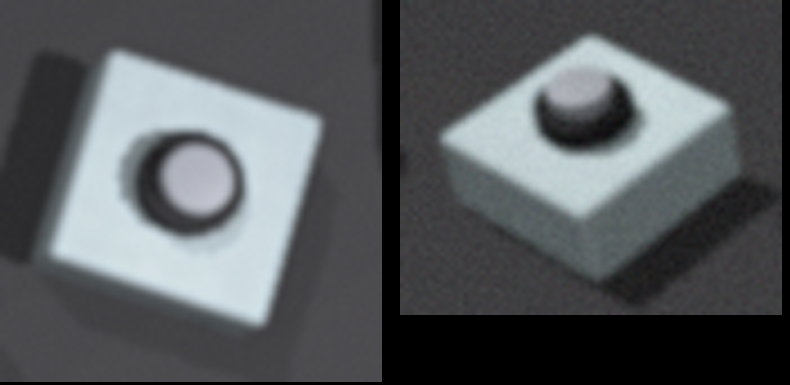

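The wrist view gives 56 mm of sleeve travel and the scene view shows the button out in its new hole. The crops show the start button's cap at top-view pixel (478.8,264.6) and scene pixel (199.6,215).

```bash
python3 -c "
from h import *
S=load('scene0');T=load('top0')
o1,d1=ray(T,478.8,264.6);o2,d2=ray(S,199.6,215)
k=np.linalg.lstsq(np.c_[d1,-d2],o2-o1,rcond=None)[0];print(o1+k[0]*d1,o2+k[1]*d2)
print('box',atz(T,476.6,267,.045))"
```

```text
[ 0.47087378 -0.32598773  0.06174831] [ 0.47123619 -0.32682488  0.06201578]
box [ 0.46856354 -0.32562404  0.045     ]
```

Request:
send_rows(deltas=[[0,-0.2,-0.06,0,0,0,0],[0,-0.4,-0.12,0,0,0,0],[0,-0.6,-0.19,0,0,0,0],[0,-0.8,-0.25,0,0,0,0],[0,-1,-0.31,0,0,0,0]])

```text
clock: 11.38
tcp_pos: [0.469, -0.096, 0.2505]
orientation: [-1.875, -2.518, 0.003]
contact_force: [1.1, 0.3, -0.5]
grip_width: 0.0204
```

Request:
send_rows(deltas=[[0,-0.2,-0.06,0,0,0,0],[0,-0.4,-0.12,0,0,0,0],[0,-0.6,-0.19,0,0,0,0],[0,-0.8,-0.25,0,0,0,0],[0,-1,-0.31,0,0,0,0],[0,-1,-0.31,0,0,0,0]])

```text
clock: 11.88
tcp_pos: [0.4664, -0.258, 0.2509]
orientation: [1.886, 2.512, -0.007]
contact_force: [0.2, -0.8, 0.2]
grip_width: -0.0
```

```bash
python3 to.py .470 -.325 .12
```

```text
shift [-0.4332 -0.0987  0.8743] turn [-0.0011  0.0009 -0.0025] tcp [ 0.4664 -0.258   0.2509] F [ 0.2 -0.8  0.2] w -0.0 t 11.8833
axes [[-0.279, 0.96, -0.002], [0.96, 0.279, -0.004], [-0.003, -0.003, -1.0]] q [-0.15  0.27  0.65  1.92 -0.18  1.02  0.86]
```

Request:
send_rows(deltas=[[0,-0.2,-0.05,0,0,0,0],[0,-0.433,-0.1,0.1,0,0,0],[0,-0.433,-0.1,0.35,0,0,0],[0,-0.433,-0.1,0.6,0,0,0],[0,-0.433,-0.1,0.85,0,0,0],[0,-0.433,-0.1,0.95,0,0,0],[0,-0.433,-0.1,0.95,0,0,0]])

```text
clock: 12.47
tcp_pos: [0.4693, -0.3159, 0.104]
orientation: [-1.871, -2.511, 0.004]
contact_force: [-0.6, 0.0, 0.9]
grip_width: -0.0
```

```bash
python3 to.py .470 -.326 .073
```

```text
shift [-0.067  -0.0128  0.2066] turn [-0.0026 -0.0021 -0.    ] tcp [ 0.4693 -0.3159  0.104 ] F [-0.6  0.   0.9] w -0.0 t 12.4667
axes [[-0.286, 0.958, -0.01], [0.958, 0.286, 0.004], [0.007, -0.008, -1.0]] q [ 0.06  0.53  0.55  1.96 -0.39  0.77  1.13]
```

Now I'll press at about 27 mm/s down to first contact.

Request:
send_rows(deltas=[[0,-0.03,-0.006,0.05,0,0,0],[0,-0.06,-0.012,0.1,0,0,0],[0,-0.06,-0.012,0.15,0,0,0],[0,-0.06,-0.012,0.19,0,0,0],[0,-0.06,-0.012,0.2,0,0,0]])

```text
clock: 12.88
tcp_pos: [0.4737, -0.3272, 0.079]
orientation: [-1.876, -2.519, -0.0]
contact_force: [0.3, -0.4, 0.6]
grip_width: 0.0002
```

```bash
python3 to.py .470 -.326 .066
```

```text
shift [ 0.0146 -0.0212  0.0869] turn [-0.     -0.0001  0.0001] tcp [ 0.4737 -0.3272  0.079 ] F [ 0.3 -0.4  0.6] w 0.0002 t 12.8833
axes [[-0.286, 0.958, -0.0], [0.958, 0.286, 0.0], [0.0, -0.0, -1.0]] q [ 0.1   0.58  0.52  1.95 -0.42  0.72  1.17]
```

Request:
send_rows(deltas=[[0,0.01,-0.015,0.02,0,0,0],[0,0.01,-0.02,0.04,0,0,0],[0,0.01,-0.02,0.06,0,0,0],[0,0.01,-0.02,0.08,0,0,0],[0,0.01,-0.02,0.09,0,0,0],[0,0.01,-0.02,0.09,0,0,0]])

```text
clock: 13.38
tcp_pos: [0.4716, -0.327, 0.0712]
orientation: [1.876, 2.518, 0.007]
contact_force: [-11.1, 12.5, 53.4]
grip_width: 0.0
```

```bash
python3 st.py
```

```text
t 13.3833 loc [-0.1106 -0.3162] z 0.0712 Floc [-7.1 15.1] Fz 53.4 M [2.72 2.41 0.07] w 0.0
```

It bottomed out (53 N at the fingertips). I'll lift off.

Request:
send_rows(deltas=[[0,0,0,-0.08,0,0,0],[0,0,0,-0.2,0,0,0],[0,0,0,-0.4,0,0,0],[0,0,0,-0.6,0,0,0],[0,0,0,-0.8,0,0,0],[0,0,0,-0.8,0,0,0],[0,0,0,-0.8,0,0,0],[0,0,0,-0.8,0,0,0]])

```text
clock: 14.05
tcp_pos: [0.4701, -0.3262, 0.1855]
orientation: [-1.876, -2.519, -0.0]
contact_force: [-0.9, -0.2, -0.2]
grip_width: 0.0002
```

```bash
python3 st.py;  python3 -c "
from h import *
g=grab('scene','s8')['pixels'];t=grab('top','t8')['pixels']
a=cv2.resize(g[190:290,150:460,::-1],None,fx=2.55,fy=2.55,interpolation=cv2.INTER_CUBIC)[:,:790]
b=cv2.resize(t[190:310,195:520,::-1],None,fx=2.43,fy=2.43,interpolation=cv2.INTER_CUBIC)[:,:789];b=np.pad(b,((0,0),(0,a.shape[1]-b.shape[1]),(0,0)))
c=np.vstack([a,b]);print(a.shape,c.shape);cv2.imwrite('pics/c8.png',c)"
```

```text
t 14.05 loc [-0.1119 -0.315 ] z 0.1855 Floc [-1.  0.] Fz -0.2 M [ 0.02 -0.06  0.06] w 0.0002
(255, 790, 3) (547, 790, 3)
```

View pics/c8.png

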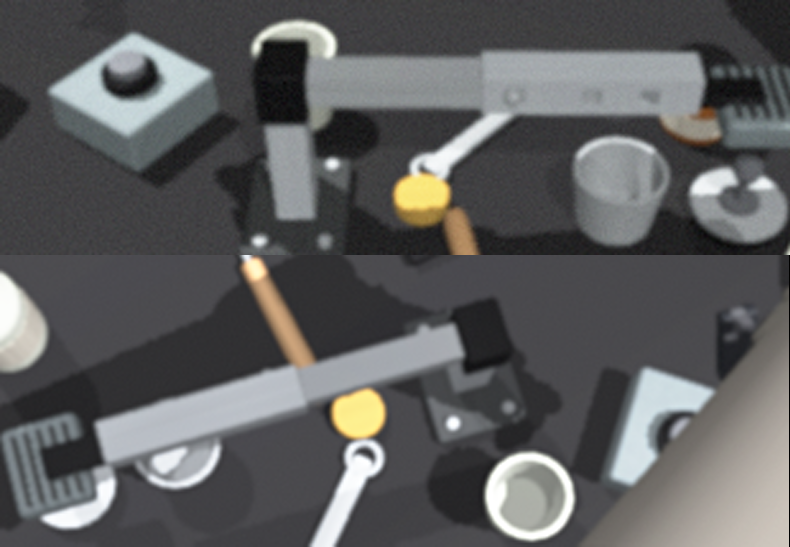

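```bash
python3 -c "
from h import *
T=load('t8');w=atz(T,215.6,277.2,.127);print('lamp',w,loc(w))
o=r.get_obs();print(o['clock'],o['qvel'].round(3).max(),o['contact_force'])
r.hand_in()"
```

```text
lamp [0.43293098 0.18048402 0.127     ] [-0.0024  0.1812]
14.15 0.005 [-1.27155856  0.58122393 -0.92737707]
the job is handed in; nothing more can be done
```

The lamp is over the turntable with the snap button out in its new hole. The start button was then pressed and released. I handed the job in at about 14 s of robot time; no verdict was reported.

- **Slide:** I pinched the button flush (31.6 mm grip) and slid the sleeve about 56 mm towards the turntable, at about 15 mm/s or slower. Near the hole the drag dropped away. After about 2 mm of free play the sleeve stopped dead, at about 7 N on the tool. I backed off that load before letting go.
- **Lamp position:** My last images put the lamp 6 to 8 mm from the plate centre, inside the 13 mm limit. The two cameras differ by about 6 mm on the plate's position, so that distance is uncertain by a few millimetres. The scene image shows the button in the new hole, but I did not measure how far it stands out.
- **Start button:** It bottomed out with 53 N on the fingertips, much more than the 5 N needed. It hit bottom with the tool about 4 mm higher than I expected, so my estimate of its height was slightly low. The image afterwards appears to show it up again.
- **Bystanders:** The loose objects visible in the last image look unmoved and the arm was clear, with about 1 N of sensor noise. That image did not show the jar, spare plate and bottle well enough to judge, but the arm never worked close to them.

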